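# Clear the graph board and chalk in its axes

## Task

Get the graph board ready for the lesson: clear the pocket notebooks off it and make one neatly squared pile, flat on the leather desk mat, of all the notebooks, with any that already lies there. Then take the brass chalk holder and go slowly, a few centimetres a second and with light pressure, over the pale axis line on the board, keeping the chalk on the line from the red dot through the corner to the arrow. Lay the holder back in the notches of its rest, and do not disturb the chalk tin, the telephone handset or the key.

Things in the scene. Friction and masses are not known exactly. Their poses are not given: they have to be found in the camera images.
- graph_board: fixed slate in a flush wooden frame, lying flat, 270 mm (its x) by 310 mm (its y) by 12 mm; origin at the centre of its underside, drawing face at z = 12 mm. A faint grid and a pale L-shaped line 3 mm wide, too shallow to guide the chalk: in its frame straight from a red dot at (90, 100) mm to the corner at (-65, 100) mm, then straight to an arrow at (-65, -100) mm
- axis_start (a point): centre of the red dot, on the face of the board: the start of the line
- axis_corner (a point): the corner of the L, on the face of the board
- axis_end (a point): the arrow end of the line, on the face of the board
- desk_mat: fixed flat brown leather desk mat, no rim, 190 mm (its x) by 200 mm (its y) by 4 mm thick; origin at the centre of its underside. It lies on one side of the board, the pen rest stands on the other (which is which varies)
- pen_rest: fixed dark wooden pen rest: base plate 96 by 60 by 5 mm and two notched supports 10 mm thick at 36 mm either side of the middle along its x; the notches have a flat floor 24 mm above the desk, about 20 mm wide, with prongs that flare outwards up to 38 mm. Origin at the centre of its underside
- chalk_holder: brass chalk holder, a bar of 12 mm square section that lies in the pen rest along its x with its axis 30 mm above the desk; metal part from x = -60 to +50 mm, then a white chalk 10 mm thick out to x = +73 mm; origin on its axis, over the middle of the rest to within 6 mm; its +x axis points to the chalk end, at the start away from the robot; 80 g
- chalk_tip (a point): centre of the round end of the chalk (radius 5 mm), 68 mm from the holder's origin along its +x; the chalk touches the board when this point is 5 mm above its face
- chalk_tin: bystander: open square tin of coloured chalks, 90 by 90 by 28 mm, origin at the centre of its underside
- handset: bystander: black telephone handset about 220 mm long (its y) and 53 mm high, origin on the desk under its middle
- key: bystander: small flat brass key about 53 mm long (its x) and 4 mm thick, origin near its bow, on the desk
- notebook1: pocket notebook, a hard, stiff slab 104 mm (its x) by 64 mm (its y) by 8 mm thick, about 60 g, red cover with a pale label; lies flat on the graph board at the start, long side roughly along its x; origin at the centre of its underside, z up out of the label side. May be absent (None from the start)
- notebook2: pocket notebook, a hard, stiff slab 104 mm (its x) by 64 mm (its y) by 8 mm thick, about 60 g, blue cover with a pale label; lies flat on the graph board at the start, long side roughly along its x; origin at the centre of its underside, z up out of the label side. May be absent (None from the start)
- notebook3: pocket notebook, a hard, stiff slab 104 mm (its x) by 64 mm (its y) by 8 mm thick, about 60 g, yellow cover with a pale label; lies flat on the graph board at the start, long side roughly along its x; origin at the centre of its underside, z up out of the label side. May be absent (None from the start)
- notebook4: pocket notebook, a hard, stiff slab 104 mm (its x) by 64 mm (its y) by 8 mm thick, about 60 g, green cover with a pale label; lies flat on the graph board at the start, long side roughly along its x; origin at the centre of its underside, z up out of the label side. May be absent (None from the start)
- notebook5: pocket notebook, a hard, stiff slab 104 mm (its x) by 64 mm (its y) by 8 mm thick, about 60 g, orange cover with a pale label; lies flat on the desk mat at the start, long side roughly along its x; origin at the centre of its underside, z up out of the label side. May be absent (None from the start)

How it is judged:
On the way, in this order (a step that is already met when the one before it is completed fails the run):
1. every notebook is off the graph board, over the desk mat (x of notebook1 in the frame of desk_mat between -0.05 and 0.05 m and y of notebook1 in the frame of desk_mat between -0.07 and 0.07 m and x of notebook2 in the frame of desk_mat between -0.05 and 0.05 m and y of notebook2 in the frame of desk_mat between -0.07 and 0.07 m and x of notebook3 in the frame of desk_mat between -0.05 and 0.05 m and y of notebook3 in the frame of desk_mat between -0.07 and 0.07 m and x of notebook4 in the frame of desk_mat between -0.05 and 0.05 m and y of notebook4 in the frame of desk_mat between -0.07 and 0.07 m and x of notebook5 in the frame of desk_mat between -0.05 and 0.05 m and y of notebook5 in the frame of desk_mat between -0.07 and 0.07 m), for 0.2 s.
2. the chalk is on the board at the red dot, moving slowly under light pressure (x of chalk_tip in the frame of graph_board between 0.084 and 0.096 m and y of chalk_tip in the frame of graph_board between 0.094 and 0.106 m and contact force between chalk_holder and graph_board between 0.1 and 20 N and linear speed of chalk_holder below 0.06 m/s).
3. the chalk is on the board at a third of the way along the first arm, moving slowly under light pressure (x of chalk_tip in the frame of graph_board between 0.032 and 0.044 m and y of chalk_tip in the frame of graph_board between 0.094 and 0.106 m and contact force between chalk_holder and graph_board between 0.1 and 20 N and linear speed of chalk_holder below 0.06 m/s).
4. the chalk is on the board at two thirds along the first arm, moving slowly under light pressure (x of chalk_tip in the frame of graph_board between -0.019 and -0.007 m and y of chalk_tip in the frame of graph_board between 0.094 and 0.106 m and contact force between chalk_holder and graph_board between 0.1 and 20 N and linear speed of chalk_holder below 0.06 m/s).
5. the chalk is on the board at the corner, moving slowly under light pressure (x of chalk_tip in the frame of graph_board between -0.071 and -0.059 m and y of chalk_tip in the frame of graph_board between 0.094 and 0.106 m and contact force between chalk_holder and graph_board between 0.1 and 20 N and linear speed of chalk_holder below 0.06 m/s).
6. the chalk is on the board at a quarter of the way along the second arm, moving slowly under light pressure (x of chalk_tip in the frame of graph_board between -0.071 and -0.059 m and y of chalk_tip in the frame of graph_board between 0.044 and 0.056 m and contact force between chalk_holder and graph_board between 0.1 and 20 N and linear speed of chalk_holder below 0.06 m/s).
7. the chalk is on the board at half way along the second arm, moving slowly under light pressure (x of chalk_tip in the frame of graph_board between -0.071 and -0.059 m and y of chalk_tip in the frame of graph_board between -0.006 and 0.006 m and contact force between chalk_holder and graph_board between 0.1 and 20 N and linear speed of chalk_holder below 0.06 m/s).
8. the chalk is on the board at three quarters along the second arm, moving slowly under light pressure (x of chalk_tip in the frame of graph_board between -0.071 and -0.059 m and y of chalk_tip in the frame of graph_board between -0.056 and -0.044 m and contact force between chalk_holder and graph_board between 0.1 and 20 N and linear speed of chalk_holder below 0.06 m/s).
9. the chalk is on the board at the arrow at the end, moving slowly under light pressure (x of chalk_tip in the frame of graph_board between -0.071 and -0.059 m and y of chalk_tip in the frame of graph_board between -0.106 and -0.094 m and contact force between chalk_holder and graph_board between 0.1 and 20 N and linear speed of chalk_holder below 0.06 m/s).
At the end, for the whole second after the job is handed in: Notebooks flat and at rest in one pile on the mat, all within 8 mm and 0.1 rad of one another (either way round), centres within 50 mm (x) and 70 mm (y) of the mat's; holder in the rest's notches: within 15 mm along, 8 mm across, 4 mm in height, 0.12 rad (either way round) (all of step 1 and angle between each of notebook1, notebook2, notebook3, notebook4, notebook5's own z axis and vertical below 0.08 rad and linear speed of each of notebook1, notebook2, notebook3, notebook4, notebook5, chalk_holder below 0.02 m/s and horizontal distance between notebook1 and notebook2 below 0.008 m and angle between the x axis of notebook1 and the x axis of notebook2, either way round below 0.1 rad and horizontal distance between each of notebook1, notebook2 and notebook3 below 0.008 m and angle between the x axis of each of notebook1, notebook2 and the x axis of notebook3, either way round below 0.1 rad and horizontal distance between each of notebook1, notebook2, notebook3 and notebook4 below 0.008 m and angle between the x axis of each of notebook1, notebook2, notebook3 and the x axis of notebook4, either way round below 0.1 rad and horizontal distance between each of notebook1, notebook2, notebook3, notebook4 and notebook5 below 0.008 m and angle between the x axis of each of notebook1, notebook2, notebook3, notebook4 and the x axis of notebook5, either way round below 0.1 rad and x of chalk_holder in the frame of pen_rest between -0.015 and 0.015 m and y of chalk_holder in the frame of pen_rest between -0.008 and 0.008 m and z of chalk_holder in the frame of pen_rest between 0.026 and 0.034 m and angle between the x axis of chalk_holder and the x axis of pen_rest, either way round below 0.12 rad); the robot touches nothing.
It fails at once if the chalk tin is moved by more than 3 cm (distance of chalk_tin from where it was at the start of the episode above 0.03 m).
It fails at once if the telephone handset is moved by more than 3 cm (distance of handset from where it was at the start of the episode above 0.03 m).
It fails at once if the key is moved by more than 3 cm (distance of key from where it was at the start of the episode above 0.03 m).
Of notebook1, notebook2, notebook3, notebook4, notebook5 only 3 to 5 are there at a start; the rules pass over those that are not, and their reading is None.
At some moment in a run one of notebook1, notebook2, notebook3, notebook4, notebook5 may be knocked a few centimetres aside while the robot is not near it.
Once in a run the grip may slacken for a moment while it holds something.
It also fails if it takes over 210 s, if anything falls off the work surface, if the arm or the gripper's body presses on something with over 40 N, if the wrist force passes 120 N, or if a joint passes its speed limit or range.

## Robot

A 7-joint arm with a two-finger parallel gripper is mounted at the origin on the work surface. World frame = base frame: x ahead of the robot, y to its left, z up, the work surface at z = 0. Lengths are in m, angles in rad, forces in N, time in s.
With the tool pointing down it reaches from about 0.425 to 0.925 m from the base axis. Payload 6.8 kg.
Tool frame: the origin (TCP) lies midway between the tips of the shut fingers; the grasp point (between the pads) lies 19 mm behind it (bot.pinch_z is the distance from the TCP to the grasp point, in m); z points along the fingers, y is the line along which they close (so a half turn about z gives the same grasp; the last joint's range is limited). The gripper opens to 85 mm and grips with 20 to 120 N. Pads are 22 mm wide; open, the fingers measure 114 mm over their backs; the gripper's body (76 mm by 85 mm) begins 54 mm behind the grasp point. The pads swing forward as they close: fully open they stand 13 mm farther back than shut.
Start: joints at [1.073, 0.477, 0.022, 1.555, -0.011, 1.109, -0.083], TCP at [0.257, -0.624, 0.231] pointing down, gripper open.
Joint ranges: [-2.96, 2.96], [-0.34, 2.1], [-1.41, 1.46], [0.24, 2.44], [-1.37, 4.51], [0.17, 1.92], [-2.96, 2.96]. Speed limits (rad/s): [2.39, 2.39, 3.14, 3.14, 3.14, 3.14, 3.14].

## Interface

Orientations are given as a unit quaternion [w, x, y, z].
In Python, from station import bot, imaging gives the robot as it stands. The module is installed in compiled form; this text tells all that it offers.
- The arm moves only by the tool carry_out, never from a script. Its argument "targets" is a list of rows, each a list of 5 numbers: the shift along the tool's x, y, z in cm, then the turn about the tool's z in degrees, then the opening, from -1 (shut) to 1 (fully open). In form: [[x, y, z, yaw, gripper], ...]. A call has 1 to 12 rows; each row shifts and turns the commanded pose from where the row before left it, along the tool's axes as they then stand; what a row does not reach is not made up. A row lasts 1/10 s, in which the tool goes at most 50 mm and 8.59 degrees, less where a joint would pass 70% of its speed; a pose out of reach is approached as far as the arm can. A call is refused whole if a number of a shift passes 5 or a number of a turn 8.59, either way. A call with a gripper value outside its range is refused whole. The fingers move at their own pace and stop on an object; "force" is the grip in N (left out, the last holds). Time passes only in rows, so rows that do not move let the fingers close. It gives the time, the measured TCP pose, the force, the opening and the grip force at its end, in the units of the state.
- bot.get_obs(): the state, without advancing time (a new reading comes with each control period).
- imaging.read_camera(name): name is "side" or "top"; returns the picture (384x512x3 uint8, red, green, blue); there is no depth.
- imaging.calibration(name): a dict with "fx", "fy", "cx", "cy" (pixels), "extrinsics" (4x4, takes a point from world to camera coordinates). Camera axes: x right, y up, looking along -z (the intrinsics and any distortion apply to the point x, -y, -z); pixel columns grow to the right and rows downward; lengths in m; the calibration is good to about 2 mm. A picture is of the moment at which its call begins. calibration takes no time and is no camera call.
- bot.hand_in(): hands the job in; it is judged then, once.
The state is a dict: "t": time; "q": joint angles; "joint_vel": joint speeds; "joint_torque": joint torques, N m; "eef_pos": TCP position; "tool_rot": TCP orientation; "contact_force": force on the tool from outside, world axes, zero at the start; "torque": the same for the moment, N m; "gripper_width": opening from 0.0 (shut) to 1.0 (fully open); "grasp_force": force on a finger pad.
Only numpy, scipy, OpenCV 4.12 (cv2) and the standard library are available. Lean on these libraries where they do the work, as an engineer would, in place of code of your own. Each camera call takes 0.05 s, during which the arm holds its last target. There are 200 camera calls.

## Working session

There is one attempt and no reset: what is moved stays moved. The work goes in short steps, Python scripts to look and compute and a tool call to move; the robot and the scene stay as the last step left them, time stands still between calls to the robot, and variables do not carry over. Pictures are saved under pics/ and viewed, at most 14 in all, crops included, and the job is handed in when it is done.

Besides the shell and the picture viewer there is one more tool, called after "Emit:" in YAML: its name, and indented under it one key for each argument. carry_out: Moves the arm, as the interface text tells. Its arguments: {"type":"object","properties":{"targets":{"type":"array"},"force":{"type":"number"}},"required":["targets"]}

```bash
mkdir -p pics; python3 - <<'E'
from station import bot, imaging
import cv2,numpy as np
for n in("top","side"):
    im=imaging.read_camera(n); cv2.imwrite(f"pics/{n}0.png",im[:,:,::-1]); 
    c=imaging.calibration(n); print(n,c)
o=bot.get_obs(); print(o["t"],o["eef_pos"],o["tool_rot"],bot.pinch_z)
E
```

```text
top {'fx': 352.9165251531596, 'fy': 352.9165251531596, 'cx': 253.34150854654382, 'cy': 191.76888892820108, 'extrinsics': array([[ 0.00598138, -0.99997394,  0.00404333, -0.00273029],
       [ 0.97496117,  0.00673052,  0.22227327, -0.62471564],
       [-0.22229469,  0.00261259,  0.97497602, -0.90498221],
       [ 0.        ,  0.        ,  0.        ,  1.        ]])}
side {'fx': 368.7715539673461, 'fy': 368.7715539673461, 'cx': 257.2847300007523, 'cy': 190.06330121391255, 'extrinsics': array([[-0.97865485, -0.20484973,  0.01647019,  0.60533753],
       [ 0.16840105, -0.75342004,  0.63560941, -0.14528512],
       [-0.11779545,  0.62481583,  0.77183509, -1.0603319 ],
       [ 0.        ,  0.        ,  0.        ,  1.        ]])}
0.1 [ 0.25627767 -0.62390693  0.23043222] [-7.71923223e-04  9.81063842e-01  1.93682961e-01 -2.29354839e-04] 0.0187
```

View pics/top0.png

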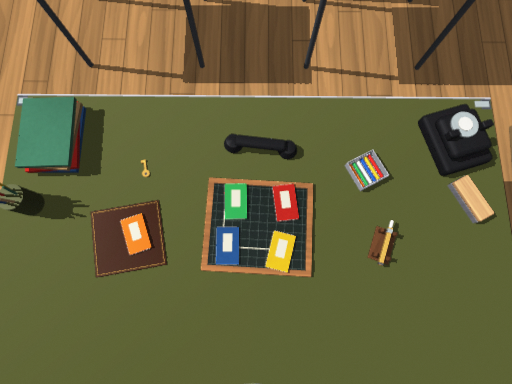

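View pics/side0.png

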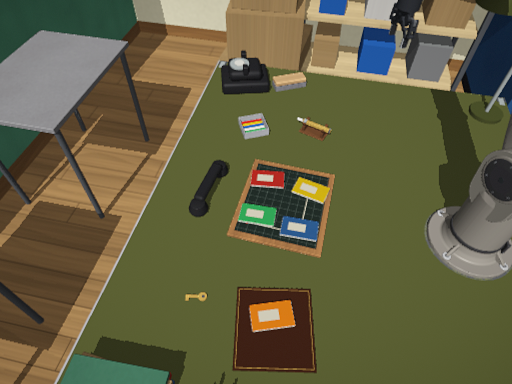

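The top view shows five notebooks: green (236,201), red (286,203), blue (228,245) and yellow (281,251) on the board, orange (136,233) on the mat. The holder is in its rest at about (384,243), tin at (367,170), handset at (260,146) and key at (145,168). The side view agrees.

```bash
cat > h.py <<'E'
from station import bot, imaging
import cv2, numpy as np
COL={'red':((172,4),150,90),'blue':((105,125),150,60),'yellow':((22,32),170,150),'green':((55,80),150,60),'orange':((8,19),200,180)}
def cast(n,px,z):
    c=imaging.calibration(n);E=c['extrinsics'];R,t=E[:3,:3],E[:3,3]
    px=np.atleast_2d(np.asarray(px,float))
    d=np.c_[(px[:,0]-c['cx'])/c['fx'],-(px[:,1]-c['cy'])/c['fy'],-np.ones(len(px))]@R
    o=-R.T@t
    return (o+d*((z-o[2])/d[:,2])[:,None])[:,:2]
def proj(n,p):
    c=imaging.calibration(n);E=c['extrinsics'];q=E[:3,:3]@np.asarray(p)+E[:3,3]
    return c['cx']+c['fx']*q[0]/-q[2], c['cy']+c['fy']*q[1]/q[2]
def mask(im,col,box=None):
    (a,b),s,v=COL[col];h=cv2.cvtColor(im,cv2.COLOR_RGB2HSV)
    H=h[:,:,0]; m=((H>=a)&(H<=b)) if a<b else ((H>=a)|(H<=b))
    m=(m&(h[:,:,1]>=s)&(h[:,:,2]>=v)).astype(np.uint8)
    if box: k=np.zeros_like(m);k[box[1]:box[3],box[0]:box[2]]=1;m*=k
    return m
def rect(n,m,z):
    cs,_=cv2.findContours(m,cv2.RETR_EXTERNAL,cv2.CHAIN_APPROX_NONE)
    c=cv2.convexHull(max(cs,key=cv2.contourArea))[:,0]
    w=cast(n,c,z)*1000
    (x,y),(a,b),t=cv2.minAreaRect(w.astype(np.float32))
    if a<b: a,b,t=b,a,t+90
    t=(t+90)%180-90
    return np.round([x,y,a,b,t],1)
def yaw():
    w,x,y,z=bot.get_obs()['tool_rot']; return np.degrees(np.arctan2(2*(x*y+w*z),1-2*(y*y+z*z)))
def plan(x,y,z,th):
    "mm, deg: turn of tool (deg about tool z), then shift in tool axes (cm) after the turn"
    o=bot.get_obs();p=o['eef_pos']*1000;a=yaw()
    turn=(a-th+90)%180-90; f=np.radians(a-turn)
    d=np.array([x,y,z])-p
    print('t',round(o['t'],1),'tcp',p.round(1),'yaw',a.round(1),'| turn',turn.round(1),'shift cm',np.round([(d[0]*np.cos(f)+d[1]*np.sin(f))/10,(d[0]*np.sin(f)-d[1]*np.cos(f))/10,-d[2]/10],2),'F',o['contact_force'].round(1),'w',round(o['gripper_width'],3),'gf',round(o['grasp_force'],1))
E
python3 - <<'E'
from h import *
T,S=[cv2.imread(f"pics/{n}0.png")[:,:,::-1].copy() for n in("top","side")]
B={'red':((270,180,300,225),(245,165,290,190)),'blue':((210,220,245,270),(275,210,325,245)),'yellow':((262,228,300,275),(288,175,332,205)),'green':((220,178,252,225),(235,200,280,228)),'orange':((118,210,155,258),(245,297,300,335))}
for c,(bt,bs) in B.items():
    z=.012 if c=='orange' else .020
    print(c,rect('top',mask(T,c,bt),z),rect('side',mask(S,c,bs),z))
h=cv2.cvtColor(T,cv2.COLOR_RGB2HSV)
print('frame px',h[225,206],h[240,206],'mat',h[255,110],'holder',h[245,385],h[226,391],h[248,253])
o=cast('top',[[209,179],[313,182],[312,275],[202,271]],.012)*1000;print('board corners',o.round())
o=cast('top',[[92,212],[157,202],[164,265],[98,275]],.004)*1000;print('mat',o.round())
big=cv2.resize(np.hstack([T[215,None] if 0 else T[170:280,195:320],T[205:315-0,345:425]]),None,fx=3.8,fy=3.8,interpolation=cv2.INTER_CUBIC)
cv2.imwrite('pics/c1.png',big[:,:,::-1])
E
```

```text
red [606.8 -91.8 105.3  62.8   7.1] [606.  -94.3 102.2  63.9   7.3]
blue [482.4  74.3 100.4  61.8   0.9] [4.805e+02 7.140e+01 1.010e+02 6.230e+01 2.000e-01]
yellow [467.3 -76.1 102.8  62.7 -13.8] [465.3 -77.6 103.2  62.9 -14.1]
green [6.090e+02 5.290e+01 1.005e+02 6.140e+01 6.000e-01] [607.8  49.9 102.1  62.9   1.1]
orange [514.7 336.5 102.   61.8  19.8] [512.9 334.8 102.2  62.3  19.6]
frame px [ 13 151 179] [ 13 152 181] mat [  9 124  82] holder [ 21 156 235] [ 21   7 244] [ 30  27 149]
board corners [[ 676.  132.]
 [ 669. -175.]
 [ 401. -164.]
 [ 410.  143.]]
mat [[576. 471.]
 [607. 284.]
 [426. 252.]
 [398. 435.]]
```

View pics/c1.png

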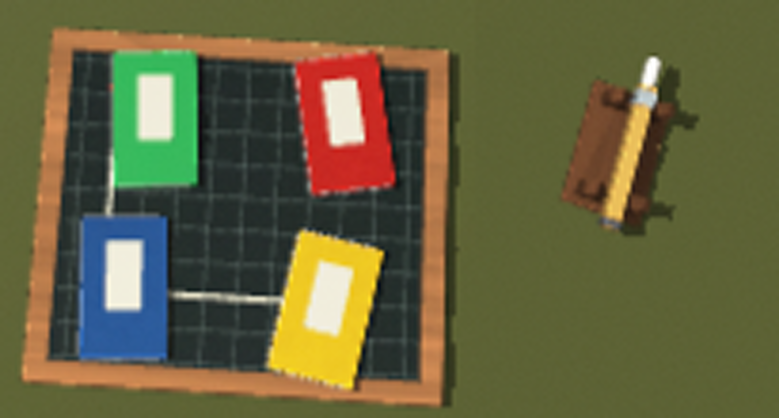

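The crop confirms the layout. The red dot is at the green notebook's upper left, the corner is under blue, and the arrow is under yellow. Board x is close to world x (yaw about -2.4°). I'll pile everything onto orange and start with green.

```bash
python3 -c "
from h import *
plan(608.4,51.4,100,0.8)"
```

```text
t 0.1 tcp [ 256.3 -623.9  230.4] yaw 22.3 | turn 21.5 shift cm [ 36.15 -67.03  13.04] F [ 0.7  0.7 -0.1] w 0.997 gf 0.0
```

Emit:
carry_out:
  targets:
    - [0,0,0,7.17,0.85]
    - [0,0,0,7.17,0.85]
    - [0,0,0,7.16,0.85]
    - [2.26,-4.19,0.8,0,0.85]
    - [2.26,-4.19,0.8,0,0.85]
    - [2.26,-4.19,0.8,0,0.85]
    - [2.26,-4.19,0.8,0,0.85]
    - [2.26,-4.19,0.8,0,0.85]
    - [2.26,-4.19,0.8,0,0.85]
    - [2.26,-4.19,0.8,0,0.85]
    - [2.26,-4.19,0.8,0,0.85]
    - [2.26,-4.19,0.8,0,0.85]
  force: 40

```text
t: 1.3
eef_pos: [0.4548, -0.2426, 0.1589]
tool_rot: [0.0, 1.0, 0.007, -0.0]
contact_force: [-0.1, -1.1, -0.1]
gripper_width: 0.928
grasp_force: 0.0
```

Emit:
carry_out:
  targets:
    - [2.26,-4.19,0.8,0,0.85]
    - [2.26,-4.19,0.8,0,0.85]
    - [2.26,-4.19,0.8,0,0.85]
    - [2.26,-4.19,0.8,0,0.85]
    - [2.26,-4.19,0.8,0,0.85]
    - [2.26,-4.19,0.8,0,0.85]
    - [2.26,-4.19,0.8,0,0.85]
    - [0,0,0,0,0.85]
    - [0,0,0,0,0.85]
    - [0,0,0,0,0.85]

```text
t: 2.3
eef_pos: [0.6078, 0.0497, 0.103]
tool_rot: [0.001, 1.0, 0.007, -0.001]
contact_force: [0.5, -0.5, 0.5]
gripper_width: 0.929
grasp_force: 0.0
```

```bash
python3 -c "
from h import *
plan(608.4,51.4,6,0.8)"
```

```text
t 2.3 tcp [607.8  49.7 103. ] yaw 0.8 | turn -0.0 shift cm [ 0.07 -0.17  9.7 ] F [ 0.5 -0.5  0.5] w 0.929 gf 0.0
```

Emit:
carry_out:
  targets:
    - [0.07,-0.17,3,0,0.8]
    - [0,0,3,0,0.8]
    - [0,0,2,0,0.8]
    - [0,0,1,0,0.8]
    - [0,0,0.6,0,0.8]
    - [0,0,0,0,0.8]
    - [0,0,0,0,0.8]

```text
t: 3.0
eef_pos: [0.6097, 0.0526, 0.0083]
tool_rot: [-0.0, 1.0, 0.007, 0.001]
contact_force: [0.2, -1.4, 0.0]
gripper_width: 0.9
grasp_force: 0.0
```

Emit:
carry_out:
  targets:
    - [0,0,0,0,-1]
    - [0,0,0,0,-1]
    - [0,0,0,0,-1]
    - [0,0,0,0,-1]
    - [0,0,0,0,-1]
    - [0,0,0,0,-1]

```text
t: 3.6
eef_pos: [0.6099, 0.0529, 0.0088]
tool_rot: [-0.0, 1.0, 0.007, 0.001]
contact_force: [-0.1, -0.1, 5.1]
gripper_width: 0.735
grasp_force: 43.3
```

Emit:
carry_out:
  targets:
    - [0,0,-2,0,-1]
    - [0,0,-3,0,-1]
    - [0,0,-4,0,-1]
    - [0,0,0,0,-1]
    - [0,0,0,0,-1]

```text
t: 4.1
eef_pos: [0.61, 0.0531, 0.099]
tool_rot: [-0.0, 1.0, 0.007, 0.002]
contact_force: [0.0, 0.1, -0.3]
gripper_width: 0.731
grasp_force: 44.5
```

```bash
python3 -c "
from h import *
plan(513.8,335.7,100,19.7)
im=imaging.read_camera('side');cv2.imwrite('pics/s1.png',cv2.resize(im[120:300,180:420],None,fx=3,fy=3)[:,:,::-1])"
```

```text
t 4.1 tcp [610.   53.1  99. ] yaw 0.8 | turn -18.9 shift cm [  0.48 -29.85  -0.1 ] F [ 0.   0.1 -0.3] w 0.731 gf 44.5
```

View pics/s1.png

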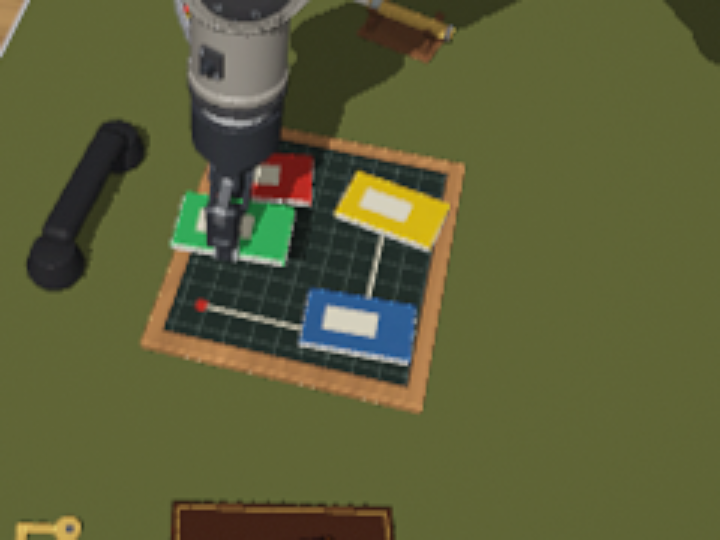

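The side view shows green lifted level and held by its long sides, and the red dot is now clear. Next is the carry to the pile.

Emit:
carry_out:
  targets:
    - [0,0,0,-6.3,-1]
    - [0,0,0,-6.3,-1]
    - [0,0,0,-6.3,-1]
    - [0.1,-3.5,0,0,-1]
    - [0.1,-4.4,0,0,-1]
    - [0.1,-4.4,0,0,-1]
    - [0.1,-4.4,0,0,-1]
    - [0.1,-4.4,0,0,-1]
    - [0.1,-4.4,0,0,-1]
    - [0,-4.35,0,0,-1]
    - [0,0,0,0,-1]
    - [0,0,0,0,-1]

```text
t: 5.35
eef_pos: [0.5122, 0.3369, 0.0959]
tool_rot: [0.0, 0.985, 0.173, -0.001]
contact_force: [0.4, -0.6, -1.3]
gripper_width: 0.733
grasp_force: 44.5
```

```bash
python3 -c "
from h import *
T=imaging.read_camera('top');S=imaging.read_camera('side')
for c,zz in (('orange',.012),('red',.02),('blue',.02),('yellow',.02)):
  for n,I in (('top',T),('side',S)):
    try: print(c,n,rect(n,mask(I,c,(90,180,320,280) if n=='top' else (200,150,345,350)),zz))
    except Exception as e: print(c,n,'none')
plan(515.2,336.2,9,19.7)"
```

```text
orange top [514.9 336.1 102.5  61.1  19.1]
orange side [508.1 349.5 104.   41.2  12.2]
red top [607.4 -91.8 103.6  62.9   7. ]
red side [624.  -92.3  68.1  59.6  12.6]
blue top [482.4  74.3 100.4  61.8   0.9]
blue side [433.1  95.9   7.3   5.6 -84. ]
yellow top [467.5 -75.8 102.4  62.7 -14.3]
yellow side none
t 5.5 tcp [513.9 334.1  96.2] yaw 19.7 | turn -0.0 shift cm [ 0.19 -0.15  8.72] F [-0.1  0.3 -1.3] w 0.73 gf 44.5
```

```bash
python3 -c "
from h import *
T=imaging.read_camera('top');S=imaging.read_camera('side')
cv2.imwrite('pics/p2.png',cv2.resize(np.hstack([T[170:290,70:220],S[250:370,200:350]]),None,fx=2.5,fy=2.5)[:,:,::-1])"
```

```text
(no output)
```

View pics/p2.png

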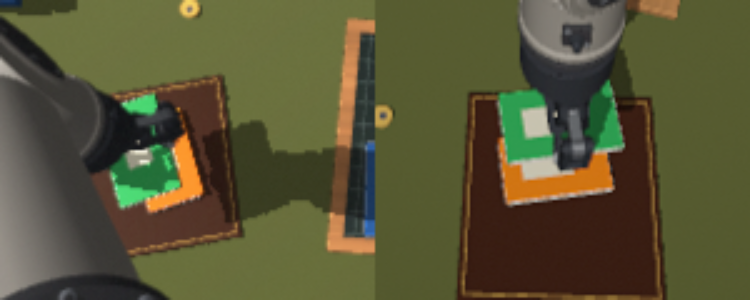

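The crops show green held level above orange, which hasn't moved. I'll lower it onto orange.

Emit:
carry_out:
  targets:
    - [0.19,-0.15,2.5,0,-1]
    - [0,0,2.5,0,-1]
    - [0,0,2,0,-1]
    - [0,0,1,0,-1]
    - [0,0,0.5,0,-1]
    - [0,0,0.1,0,-1]
    - [0,0,0,0,-1]
    - [0,0,0,0,-1]

```text
t: 6.35
eef_pos: [0.5158, 0.3383, 0.0123]
tool_rot: [-0.0, 0.985, 0.171, 0.001]
contact_force: [-0.7, 0.3, -0.1]
gripper_width: 0.731
grasp_force: 44.5
```

```bash
python3 -c "
from h import *
plan(515.2,336.2,9,19.7)"
```

```text
t 6.3 tcp [515.8 338.3  12.3] yaw 19.7 | turn 0.0 shift cm [-0.13  0.18  0.33] F [-0.7  0.3 -0.1] w 0.731 gf 44.5
```

Emit:
carry_out:
  targets:
    - [-0.13,0.18,0.1,0,-1]
    - [0,0,0.1,0,-1]
    - [0,0,0.1,0,-1]
    - [0,0,0,0,-1]

```text
t: 6.75
eef_pos: [0.5147, 0.3357, 0.0089]
tool_rot: [0.0, 0.985, 0.171, 0.0]
contact_force: [-1.0, -1.6, 4.4]
gripper_width: 0.731
grasp_force: 45.0
```

Emit:
carry_out:
  targets:
    - [0,0,0,0,0.8]
    - [0,0,0,0,0.8]
    - [0,0,0,0,0.8]
    - [0,0,-2,0,0.8]
    - [0,0,-3,0,0.8]
    - [0,0,-4,0,0.8]

```text
t: 7.35
eef_pos: [0.5133, 0.335, 0.0976]
tool_rot: [0.001, 0.985, 0.171, -0.002]
contact_force: [0.6, 0.4, 0.6]
gripper_width: 0.897
grasp_force: 0.0
```

```bash
python3 -c "
from h import *
plan(481.6,72.8,100,0.6)"
```

```text
t 7.3 tcp [513.3 335.   97.6] yaw 19.7 | turn 19.1 shift cm [-3.45 26.19 -0.24] F [0.6 0.4 0.6] w 0.897 gf 0.0
```

Emit:
carry_out:
  targets:
    - [0,0,0,6.37,0.8]
    - [0,0,0,6.37,0.8]
    - [0,0,0,6.36,0.8]
    - [-0.58,4.4,0,0,0.8]
    - [-0.58,4.4,0,0,0.8]
    - [-0.58,4.4,0,0,0.8]
    - [-0.58,4.4,0,0,0.8]
    - [-0.58,4.4,0,0,0.8]
    - [-0.55,4.2,0,0,0.8]
    - [0,0,0,0,0.8]
    - [0,0,2,0,0.8]
    - [0,0,2,0,0.8]

```text
t: 8.55
eef_pos: [0.4839, 0.0738, 0.0585]
tool_rot: [-0.0, 1.0, 0.005, 0.001]
contact_force: [0.1, -0.4, -0.2]
gripper_width: 0.9
grasp_force: 0.0
```

```bash
python3 -c "
from h import *
plan(481.6,72.8,8.5,0.6)
T=imaging.read_camera('top');S=imaging.read_camera('side')
for n,I,c,z in (('side',S,'green',.02),('top',T,'green',.02),('side',S,'orange',.012),('side',S,'blue',.02)):
  print(n,c,rect(n,mask(I,c,(90,180,320,280) if n=='top' else (200,150,345,350)),z))"
```

```text
t 8.6 tcp [483.9  73.8  58.5] yaw 0.6 | turn -0.0 shift cm [-0.23  0.1   5.  ] F [ 0.1 -0.4 -0.2] w 0.9 gf 0.0
side green [513.9 333.7 102.5  62.8  20.2]
top green [515.1 335.  100.8  62.5  20.1]Traceback (most recent call last):
  File "<string>", line 6, in <module>
    print(n,c,rect(n,mask(I,c,(90,180,320,280) if n=='top' else (200,150,345,350)),z))
              ~~~~^^^^^^^^^^^^^^^^^^^^^^^^^^^^^^^^^^^^^^^^^^^^^^^^^^^^^^^^^^^^^^^^^^^
  File "h.py", line 21, in rect
    c=cv2.convexHull(max(cs,key=cv2.contourArea))[:,0]
                     ~~~^^^^^^^^^^^^^^^^^^^^^^^^
ValueError: max() iterable argument is empty
```

Emit:
carry_out:
  targets:
    - [-0.2,0.1,2,0,0.8]
    - [0,0,2,0,0.8]
    - [0,0,1,0,0.8]
    - [0,0,0,0,0.8]
    - [0,0,0,0,0.8]
    - [0,0,0,0,-1]
    - [0,0,0,0,-1]
    - [0,0,0,0,-1]
    - [0,0,0,0,-1]
    - [0,0,0,0,-1]

```text
t: 9.65
eef_pos: [0.4817, 0.0727, 0.0097]
tool_rot: [-0.0, 1.0, 0.006, 0.001]
contact_force: [-2.4, 0.2, 7.2]
gripper_width: 0.73
grasp_force: 42.0
```

```bash
python3 -c "
from h import *
plan(481.6,72.8,100,0.6)"
```

```text
t 9.7 tcp [481.7  72.7   9.7] yaw 0.6 | turn 0.0 shift cm [-0.01 -0.01 -9.03] F [-2.4  0.2  7.2] w 0.73 gf 42.0
```

Emit:
carry_out:
  targets:
    - [0,0,-3,0,-1]
    - [0,0,-3,0,-1]
    - [0,0,-3,-6.4,-1]
    - [0,0,0,-6.4,-1]
    - [0,0,0,-6.3,-1]
    - [2,-3.95,0,0,-1]
    - [2,-3.95,0,0,-1]
    - [2,-3.95,0,0,-1]
    - [2,-3.95,0,0,-1]
    - [2,-3.95,0,0,-1]
    - [2,-3.95,0,0,-1]
    - [0,0,0,0,-1]

```text
t: 10.85
eef_pos: [0.5128, 0.3447, 0.0998]
tool_rot: [-0.003, 0.985, 0.175, 0.001]
contact_force: [-0.2, -0.1, -0.9]
gripper_width: 0.731
grasp_force: 44.8
```

Emit:
carry_out:
  targets:
    - [0,0,2,0,-1]
    - [0,0,2,0,-1]
    - [0,0,2,0,-1]
    - [0,0,0,0,-1]
    - [0,0,0,0,-1]
    - [0,0,0,0,-1]

```text
t: 11.45
eef_pos: [0.5147, 0.3364, 0.0398]
tool_rot: [-0.0, 0.985, 0.171, 0.001]
contact_force: [0.5, -0.2, 0.3]
gripper_width: 0.736
grasp_force: 44.8
```

```bash
python3 -c "
from h import *
plan(514.5,336,17,19.8)
S=imaging.read_camera('side')
for c,z in (('green',.02),('blue',.05)): print(c,rect('side',mask(S,c,(200,150,345,350)),z))"
```

```text
t 11.4 tcp [514.7 336.4  39.8] yaw 19.7 | turn -0.1 shift cm [-0.03  0.03  2.28] F [ 0.5 -0.2  0.3] w 0.736 gf 44.8
green [532.1 371.7  38.7   4.   20.2]
blue [542.5 344.7  62.5  41.7 -70.5]
```

Emit:
carry_out:
  targets:
    - [0,0,1,0,-1]
    - [0,0,0.7,0,-1]
    - [0,0,0.4,0,-1]
    - [0,0,0.2,0,-1]
    - [0,0,0,0,-1]
    - [0,0,0,0,-1]

```text
t: 12.1
eef_pos: [0.5135, 0.3357, 0.0176]
tool_rot: [0.001, 0.985, 0.171, -0.0]
contact_force: [-8.5, -6.5, 25.8]
gripper_width: 0.73
grasp_force: 47.6
```

Emit:
carry_out:
  targets:
    - [0,0,0,0,0.8]
    - [0,0,0,0,0.8]
    - [0,0,0,0,0.8]
    - [0,0,-2,0,0.8]
    - [0,0,-3,0,0.8]
    - [0,0,-4,0,0.8]

```text
t: 12.7
eef_pos: [0.5126, 0.3351, 0.1041]
tool_rot: [0.001, 0.985, 0.171, -0.002]
contact_force: [1.3, 1.0, -0.7]
gripper_width: 0.903
grasp_force: 0.0
```

```bash
python3 -c "
from h import *
plan(466.4,-76.7,60,-14)"
```

```text
t 12.7 tcp [512.6 335.1 104.1] yaw 19.7 | turn 33.7 shift cm [ 5.48 41.07  4.41] F [ 1.3  1.  -0.7] w 0.903 gf 0.0
```

Emit:
carry_out:
  targets:
    - [0,0,0,8.43,0.8]
    - [0,0,0,8.43,0.8]
    - [0,0,0,8.43,0.8]
    - [0,0,0,8.43,0.8]
    - [0.61,4.56,0,0,0.8]
    - [0.61,4.56,0,0,0.8]
    - [0.61,4.56,0,0,0.8]
    - [0.61,4.56,0,0,0.8]
    - [0.61,4.56,0,0,0.8]
    - [0.61,4.56,0,0,0.8]
    - [0.61,4.56,0,0,0.8]
    - [0.61,4.56,0,0,0.8]

```text
t: 13.9
eef_pos: [0.4726, -0.0315, 0.1051]
tool_rot: [0.0, 0.993, -0.122, -0.0]
contact_force: [1.2, -0.9, 0.1]
gripper_width: 0.9
grasp_force: 0.0
```

Emit:
carry_out:
  targets:
    - [0.61,4.56,0,0,0.8]
    - [0,0,2,0,0.8]
    - [0,0,2.5,0,0.8]
    - [0,0,0,0,0.8]
    - [0,0,0,0,0.8]

```text
t: 14.4
eef_pos: [0.4676, -0.0752, 0.0602]
tool_rot: [0.0, 0.993, -0.122, -0.001]
contact_force: [0.7, 0.4, 0.8]
gripper_width: 0.9
grasp_force: 0.0
```

```bash
python3 -c "
from h import *
plan(466.4,-76.7,9,-14)
T=imaging.read_camera('top');S=imaging.read_camera('side')
for n,I,c,z in (('side',S,'blue',.028),('top',T,'blue',.028)):
  print(n,c,rect(n,mask(I,c,(90,180,320,280) if n=='top' else (200,150,345,350)),z))"
```

```text
t 14.4 tcp [467.6 -75.2  60.2] yaw -14.0 | turn 0.0 shift cm [-0.09  0.17  5.12] F [0.7 0.4 0.8] w 0.9 gf 0.0
side blue [513.4 334.4 101.5  62.3  19.5]
top blue [514.4 335.6 100.6  62.5  19.5]
```

Blue is placed within about 1 mm. Next I grip yellow.

Emit:
carry_out:
  targets:
    - [-0.09,0.17,2,0,0.8]
    - [0,0,2,0,0.8]
    - [0,0,1.1,0,0.8]
    - [0,0,0,0,0.8]
    - [0,0,0,0,0.8]
    - [0,0,0,0,-1]
    - [0,0,0,0,-1]
    - [0,0,0,0,-1]
    - [0,0,0,0,-1]
    - [0,0,0,0,-1]

```text
t: 15.5
eef_pos: [0.4675, -0.0769, 0.0107]
tool_rot: [-0.0, 0.993, -0.122, 0.001]
contact_force: [-1.0, 1.0, 8.1]
gripper_width: 0.728
grasp_force: 41.6
```

Emit:
carry_out:
  targets:
    - [0,0,-3,0,-1]
    - [0,0,-3,0,-1]
    - [0,0,-3,-8.43,-1]
    - [0,0,0,-8.43,-1]
    - [0,0,0,-8.43,-1]
    - [0,0,0,-8.43,-1]
    - [0,0,0,0,-1]

```text
t: 16.2
eef_pos: [0.4669, -0.0771, 0.1001]
tool_rot: [0.0, 0.985, 0.172, 0.001]
contact_force: [0.2, 0.5, -1.7]
gripper_width: 0.726
grasp_force: 44.8
```

```bash
python3 -c "
from h import *
plan(514.3,336,45,19.7)"
```

```text
t 16.2 tcp [466.9 -77.1 100.1] yaw 19.8 | turn 0.1 shift cm [ 18.39 -37.29   5.51] F [ 0.2  0.5 -1.7] w 0.726 gf 44.8
```

Emit:
carry_out:
  targets:
    - [2.05,-4.14,0,0,-1]
    - [2.05,-4.14,0,0,-1]
    - [2.05,-4.14,0,0,-1]
    - [2.05,-4.14,0,0,-1]
    - [2.05,-4.14,0,0,-1]
    - [2.05,-4.14,0,0,-1]
    - [2.05,-4.14,0,0,-1]
    - [2.05,-4.14,0,0,-1]
    - [2.05,-4.14,0,0,-1]
    - [0,0,2,0,-1]
    - [0,0,2,0,-1]
    - [0,0,1,0,-1]

```text
t: 17.4
eef_pos: [0.5136, 0.3357, 0.0478]
tool_rot: [0.001, 0.985, 0.17, -0.001]
contact_force: [0.1, -0.7, -1.9]
gripper_width: 0.728
grasp_force: 44.7
```

Emit:
carry_out:
  targets:
    - [0,0,0,0,-1]
    - [0,0,0,0,-1]

```text
t: 17.6
eef_pos: [0.5149, 0.3359, 0.0498]
tool_rot: [0.0, 0.985, 0.17, 0.0]
contact_force: [-0.4, 0.7, -0.1]
gripper_width: 0.726
grasp_force: 44.7
```

```bash
python3 -c "
from h import *
plan(515,336,26,19.7)
S=imaging.read_camera('side');T=imaging.read_camera('top')
cv2.imwrite('pics/p3.png',cv2.resize(np.hstack([T[170:290,70:220],S[250:370,200:350]]),None,fx=2.5,fy=2.5)[:,:,::-1])"
```

```text
t 17.6 tcp [514.9 335.9  49.8] yaw 19.6 | turn -0.1 shift cm [ 0.01 -0.    2.38] F [-0.4  0.7 -0.1] w 0.726 gf 44.7
```

View pics/p3.png

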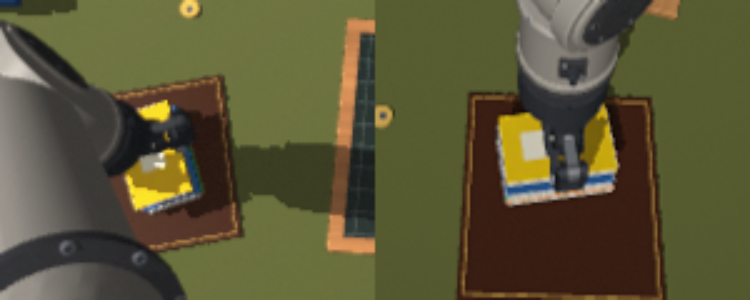

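Yellow hangs level, directly above the aligned pile. I'll lower it gently.

Emit:
carry_out:
  targets:
    - [0,0,1,0,-1]
    - [0,0,0.7,0,-1]
    - [0,0,0.3,0,-1]
    - [0,0,0.15,0,-1]
    - [0,0,0,0,-1]
    - [0,0,0,0,-1]

```text
t: 18.3
eef_pos: [0.5146, 0.3363, 0.0279]
tool_rot: [-0.0, 0.985, 0.171, 0.0]
contact_force: [0.2, -0.3, -1.0]
gripper_width: 0.727
grasp_force: 44.8
```

Emit:
carry_out:
  targets:
    - [0,0,0,0,0.8]
    - [0,0,0,0,0.8]
    - [0,0,0,0,0.8]
    - [0,0,-2,0,0.8]
    - [0,0,-3,0,0.8]
    - [0,0,-4,0,0.8]
    - [0,0,0,0,0.8]

```text
t: 19.0
eef_pos: [0.5175, 0.3386, 0.1235]
tool_rot: [-0.002, 0.985, 0.171, 0.004]
contact_force: [0.4, 0.4, 0.4]
gripper_width: 0.9
grasp_force: 0.0
```

```bash
python3 -c "
from h import *
plan(606.6,-93,60,7.1)"
```

```text
t 19.0 tcp [517.5 338.6 123.5] yaw 19.7 | turn 12.6 shift cm [ 3.51 43.93  6.35] F [0.4 0.4 0.4] w 0.9 gf 0.0
```

Emit:
carry_out:
  targets:
    - [0,0,0,6.3,0.8]
    - [0,0,0,6.3,0.8]
    - [0.35,4.39,0,0,0.8]
    - [0.35,4.39,0,0,0.8]
    - [0.35,4.39,0,0,0.8]
    - [0.35,4.39,0,0,0.8]
    - [0.35,4.39,0,0,0.8]
    - [0.35,4.39,0,0,0.8]
    - [0.35,4.39,0,0,0.8]
    - [0.35,4.39,0,0,0.8]
    - [0.35,4.39,0,0,0.8]
    - [0.35,4.39,0,0,0.8]

```text
t: 20.2
eef_pos: [0.6038, -0.0969, 0.1176]
tool_rot: [0.0, 0.998, 0.062, -0.0]
contact_force: [0.2, 0.6, -0.7]
gripper_width: 0.901
grasp_force: 0.0
```

Emit:
carry_out:
  targets:
    - [0,0,2,0,0.8]
    - [0,0,2.5,0,0.8]
    - [0,0,1.5,0,0.8]
    - [0,0,0,0,0.8]
    - [0,0,0,0,0.8]

```text
t: 20.7
eef_pos: [0.6039, -0.0947, 0.058]
tool_rot: [-0.0, 0.998, 0.063, -0.0]
contact_force: [0.7, 0.1, 1.1]
gripper_width: 0.901
grasp_force: 0.0
```

```bash
python3 -c "
from h import *
T=imaging.read_camera('top');S=imaging.read_camera('side')
for n,I,c,z in (('side',S,'yellow',.036),('top',T,'yellow',.036),('top',T,'red',.02)):
  print(n,c,rect(n,mask(I,c,(90,180,320,280) if n=='top' else (200,150,345,350)),z))
plan(606.6,-93,9,7.1)"
```

```text
side yellow [512.8 334.2 102.5  63.1  19.6]
top yellow [513.8 336.1 102.9  63.4  19.4]
top red [581.5 -84.5  55.4  43.4   9.2]
t 20.8 tcp [604.7 -94.8  58.9] yaw 7.2 | turn 0.1 shift cm [ 0.21 -0.16  4.99] F [-0.   0.2 -0.5] w 0.902 gf 0.0
```

Emit:
carry_out:
  targets:
    - [0.21,-0.16,2,0,0.8]
    - [0,0,2,0,0.8]
    - [0,0,1,0,0.8]
    - [0,0,0,0,0.8]
    - [0,0,0,0,0.8]
    - [0,0,0,0,-1]
    - [0,0,0,0,-1]
    - [0,0,0,0,-1]
    - [0,0,0,0,-1]
    - [0,0,0,0,-1]

```text
t: 21.8
eef_pos: [0.6066, -0.0933, 0.0095]
tool_rot: [0.0, 0.998, 0.062, 0.001]
contact_force: [-1.8, 0.7, 5.6]
gripper_width: 0.726
grasp_force: 43.3
```

Emit:
carry_out:
  targets:
    - [0,0,-3,0,-1]
    - [0,0,-3,0,-1]
    - [0,0,-3,-6.3,-1]
    - [0,0,-1,-6.3,-1]
    - [0,0,0,0,-1]

```text
t: 22.3
eef_pos: [0.6073, -0.0937, 0.1106]
tool_rot: [0.001, 0.985, 0.172, 0.002]
contact_force: [-0.3, 0.0, -2.0]
gripper_width: 0.725
grasp_force: 44.7
```

```bash
python3 -c "
from h import *
plan(514.5,336,55,19.7)"
```

```text
t 22.3 tcp [607.3 -93.7 110.6] yaw 19.8 | turn 0.1 shift cm [  5.74 -43.58   5.56] F [-0.3  0.  -2. ] w 0.725 gf 44.7
```

Emit:
carry_out:
  targets:
    - [0.58,-4.36,0,0,-1]
    - [0.58,-4.36,0,0,-1]
    - [0.58,-4.36,0,0,-1]
    - [0.58,-4.36,0,0,-1]
    - [0.58,-4.36,0,0,-1]
    - [0.58,-4.36,0,0,-1]
    - [0.58,-4.36,0,0,-1]
    - [0.58,-4.36,0,0,-1]
    - [0.58,-4.36,0,0,-1]
    - [0.52,-4.34,0,0,-1]

```text
t: 23.3
eef_pos: [0.5115, 0.3376, 0.1069]
tool_rot: [0.0, 0.986, 0.17, -0.001]
contact_force: [0.8, -0.5, -0.8]
gripper_width: 0.733
grasp_force: 44.7
```

Emit:
carry_out:
  targets:
    - [0,0,0,0,-1]
    - [0,0,2,0,-1]
    - [0,0,2,0,-1]
    - [0,0,1,0,-1]
    - [0,0,0,0,-1]
    - [0,0,0,0,-1]

```text
t: 23.9
eef_pos: [0.5127, 0.3362, 0.0579]
tool_rot: [0.0, 0.985, 0.171, -0.0]
contact_force: [-0.6, -0.2, -0.6]
gripper_width: 0.73
grasp_force: 44.7
```

```bash
python3 -c "
from h import *
plan(514.5,336,34.3,19.7)
S=imaging.read_camera('side')
cv2.imwrite('pics/p4.png',cv2.resize(S[250:370,200:350],None,fx=3,fy=3)[:,:,::-1])"
```

```text
t 23.9 tcp [512.7 336.2  57.9] yaw 19.7 | turn -0.0 shift cm [0.16 0.08 2.36] F [-0.6 -0.2 -0.6] w 0.73 gf 44.7
```

View pics/p4.png

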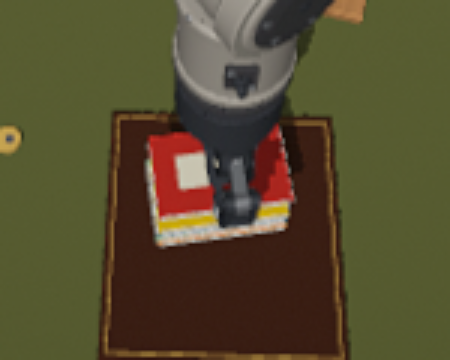

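Red hangs level over the pile.

Emit:
carry_out:
  targets:
    - [0.16,0.05,1,0,-1]
    - [0,0,0.7,0,-1]
    - [0,0,0.4,0,-1]
    - [0,0,0.15,0,-1]
    - [0,0,0,0,-1]
    - [0,0,0,0,-1]

```text
t: 24.55
eef_pos: [0.5143, 0.3365, 0.0354]
tool_rot: [-0.0, 0.985, 0.171, 0.0]
contact_force: [-0.2, 0.3, -0.4]
gripper_width: 0.73
grasp_force: 44.7
```

Emit:
carry_out:
  targets:
    - [0,0,0,0,0.8]
    - [0,0,0,0,0.8]
    - [0,0,0,0,0.8]
    - [0,0,-2,0,0.8]
    - [0,0,-3,0,0.8]
    - [0,0,-4,0,0.8]
    - [0,0,0,0,0.8]

```text
t: 25.25
eef_pos: [0.5172, 0.3388, 0.131]
tool_rot: [-0.002, 0.985, 0.171, 0.004]
contact_force: [0.3, 0.0, 0.2]
gripper_width: 0.901
grasp_force: 0.0
```

Emit:
carry_out:
  targets:
    - [0,4.5,0,0,0.5]
    - [0,4.5,0,0,0.5]
    - [0,4.5,0,0,0.5]
    - [0,4.5,0,0,0.5]
    - [0,4.5,0,0,0.5]
    - [0,4.5,0,0,0.5]

```text
t: 25.85
eef_pos: [0.6057, 0.0804, 0.1251]
tool_rot: [0.0, 0.985, 0.171, -0.0]
contact_force: [0.5, 0.6, 0.5]
gripper_width: 0.752
grasp_force: 0.0
```

```bash
python3 -c "
from h import *
T=imaging.read_camera('top');S=imaging.read_camera('side')
for n,I,c,z in (('side',S,'red',.044),('top',T,'red',.044)):
  print(n,c,rect(n,mask(I,c,(90,180,320,280) if n=='top' else (200,150,345,350)),z))
h=cv2.cvtColor(T,cv2.COLOR_RGB2HSV)
k=np.zeros((384,512),np.uint8);k[218:270,365:405]=1
m=(k*((abs(h[:,:,0].astype(int)-21)<5)&(h[:,:,1]>110)&(h[:,:,2]>170))).astype(np.uint8)
print('brass top',rect('top',m,.036))
w=(k*((h[:,:,1]<40)&(h[:,:,2]>190))).astype(np.uint8);print('chalk top',rect('top',w,.034))
h=cv2.cvtColor(S,cv2.COLOR_RGB2HSV)
k=np.zeros((384,512),np.uint8);k[110:140,293:335]=1
m=(k*((abs(h[:,:,0].astype(int)-21)<5)&(h[:,:,1]>110)&(h[:,:,2]>170))).astype(np.uint8)
print('brass side',rect('side',m,.034))
w=(k*((h[:,:,1]<40)&(h[:,:,2]>190))).astype(np.uint8);print('chalk side',rect('side',w,.033))
plan(0,0,0,0)
cv2.imwrite('pics/c2.png',np.hstack([cv2.resize(T[215:265,365:415],None,fx=8,fy=8,interpolation=2),cv2.resize(S[100:150,290:340],None,fx=8,fy=8,interpolation=2)])[:,:,::-1])"
```

```text
side red [515.1 335.3 104.9  63.2  19.7]
top red [515.9 337.1 103.2  63.8  19.7]Traceback (most recent call last):
  File "<string>", line 9, in <module>
    print('brass top',rect('top',m,.036))
                      ~~~~^^^^^^^^^^^^^^
  File "h.py", line 21, in rect
    c=cv2.convexHull(max(cs,key=cv2.contourArea))[:,0]
                     ~~~^^^^^^^^^^^^^^^^^^^^^^^^
ValueError: max() iterable argument is empty
```

```bash
python3 -c "
from h import *
T,S=[cv2.imread(f'pics/{n}0.png')[:,:,::-1].copy() for n in('top','side')]
def hs(n,I,b,zb,zc):
  h=cv2.cvtColor(I,cv2.COLOR_RGB2HSV).astype(int)
  k=np.zeros((384,512),bool);k[b[1]:b[3],b[0]:b[2]]=1
  m=k&(h[:,:,0]>15)&(h[:,:,0]<27)&(h[:,:,1]>110)&(h[:,:,2]>150)
  print(n,'brass',rect(n,m.astype(np.uint8),zb),m.sum())
  w=k&(h[:,:,1]<60)&(h[:,:,2]>190);print(n,'chalk',rect(n,w.astype(np.uint8),zc),w.sum())
hs('top',T,(365,215,405,270),.036,.034)
hs('side',S,(290,110,338,145),.034,.033)
plan(0,0,0,0)
cv2.imwrite('pics/c2.png',np.hstack([cv2.resize(T[215:270,360:415],None,fx=7,fy=7,interpolation=2),cv2.resize(S[100:155,285:340],None,fx=7,fy=7,interpolation=2)])[:,:,::-1])"
```

```text
top brass [ 477.8 -362.7   86.4   14.5  -19.5] 166
top chalk [ 544.2 -386.6   21.1    8.7  -22.3] 38
side brass [ 475.6 -363.1   85.9   25.6  -19.2] 107
side chalk [ 542.  -385.8   23.9   11.6  -26.7] 15
t 25.9 tcp [607.4  72.8 124.9] yaw 19.1 | turn 19.1 shift cm [-60.74   7.28  12.49] F [ 0.1 -0.9  0.2] w 0.748 gf 0.0
```

View pics/c2.png

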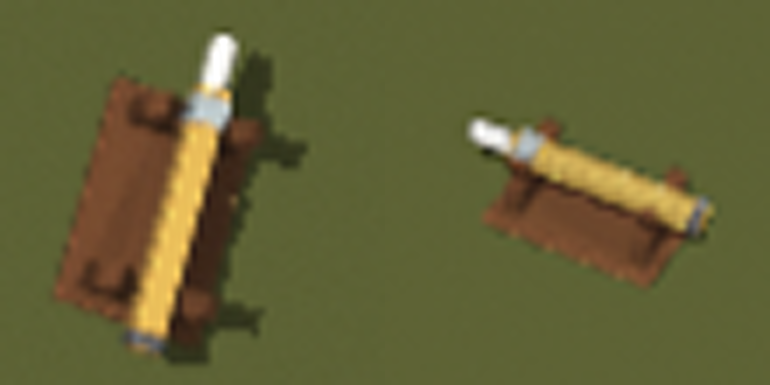

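```bash
python3 -c "
from h import *
print(cast('top',[[381,264.7],[391.8,220]],.034)*1000, cast('side',[[384.5-0+0,0]],.034)[0,0])
# rest base-plate top corners (z=5mm): crop px/7 + (360,215)
print(cast('top',np.array([[122,78],[55,298]])/7+[360,215],.005)*1000, cast('side',np.array([[487,218],[650,287]])/7-[55,0]+[285,100],.005)*1000)
plan(485.2,-365.4,80,-19.8)"
```

```text
[[ 430.17034633 -350.31293758]
 [ 553.98090236 -390.04619668]] 0.22908297218518042
[[ 540.08530105 -358.5131107 ]
 [ 450.41353115 -324.85870123]] [[ 535.51028842 -353.13128784]
 [ 447.71498132 -319.69194158]]
t 25.9 tcp [607.4  72.8 124.9] yaw 19.1 | turn 38.9 shift cm [ 3.35 45.37  4.49] F [ 0.1 -0.9  0.2] w 0.748 gf 0.0
```

The crop shows the holder lying in the notches, chalk end up and to the right, with clear bar between the two supports. Origin is about (485,-366) mm and yaw about -19.6°.

Emit:
carry_out:
  targets:
    - [0,0,0,7.8,0.3]
    - [0,0,0,7.8,0.3]
    - [0,0,0,7.8,0.3]
    - [0,0,0,7.7,0.3]
    - [0,0,0,7.7,0.3]
    - [0.33,4.54,0,0,0.3]
    - [0.33,4.54,0,0,0.3]
    - [0.33,4.54,0,0,0.3]
    - [0.33,4.54,0,0,0.3]
    - [0.33,4.54,0,0,0.3]
    - [0.33,4.54,0,0,0.3]
    - [0.33,4.54,0,0,0.3]

```text
t: 27.15
eef_pos: [0.5227, -0.2271, 0.1252]
tool_rot: [0.0, 0.986, -0.166, 0.0]
contact_force: [1.0, -0.3, -0.1]
gripper_width: 0.654
grasp_force: 0.0
```

Emit:
carry_out:
  targets:
    - [0.33,4.54,0,0,0.3]
    - [0.33,4.54,0,0,0.3]
    - [0.33,4.54,1,0,0.3]
    - [0,0,1.5,0,0.3]
    - [0,0,1,0,0.3]
    - [0,0,0,0,0.3]
    - [0,0,0,0,0.3]

```text
t: 27.85
eef_pos: [0.4892, -0.3556, 0.0901]
tool_rot: [-0.001, 0.986, -0.164, -0.0]
contact_force: [0.2, 0.6, -0.2]
gripper_width: 0.65
grasp_force: 0.0
```

```bash
python3 -c "
from h import *
plan(485.2,-366.2,26.5,-19.6)
T=imaging.read_camera('top');S=imaging.read_camera('side')
cv2.imwrite('pics/c3.png',np.hstack([cv2.resize(T[200:280,350:430],None,fx=5,fy=5,interpolation=2),cv2.resize(S[80:160,270:350],None,fx=5,fy=5,interpolation=2)])[:,:,::-1])"
```

```text
t 27.9 tcp [ 489.2 -355.6   90.1] yaw -18.9 | turn 0.7 shift cm [-0.02  1.13  6.36] F [ 0.2  0.6 -0.2] w 0.65 gf 0.0
```

View pics/c3.png

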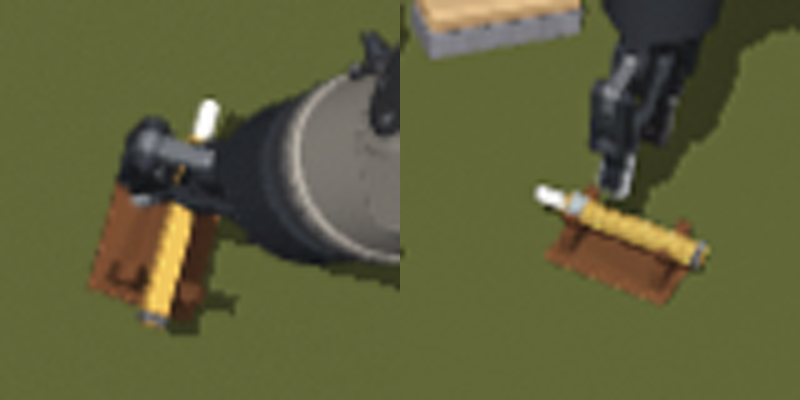

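The holder is unmoved and the open fingers are above it. I'll shift 11 mm sideways, descend and grip.

Emit:
carry_out:
  targets:
    - [0,1.13,1,0.7,0.3]
    - [0,0,2,0,0.3]
    - [0,0,1,0,0.3]
    - [0,0,0,0,0.3]
    - [0,0,0,0,0.3]

```text
t: 28.45
eef_pos: [0.4846, -0.3684, 0.0503]
tool_rot: [-0.0, 0.985, -0.172, -0.0]
contact_force: [0.4, 0.1, 0.2]
gripper_width: 0.653
grasp_force: 0.0
```

```bash
python3 -c "
from h import *
plan(485.2,-366.2,26.5,-19.6)"
```

```text
t 28.4 tcp [ 484.6 -368.4   50.3] yaw -19.8 | turn -0.2 shift cm [-0.02 -0.22  2.38] F [0.4 0.1 0.2] w 0.653 gf 0.0
```

Emit:
carry_out:
  targets:
    - [0,-0.15,1,0,0.3]
    - [0,0,1,0,0.3]
    - [0,0,0.4,0,0.3]
    - [0,0,0,0,0.3]
    - [0,0,0,0,0.3]
    - [0,0,0,0,0.3]

```text
t: 29.05
eef_pos: [0.4853, -0.3671, 0.0266]
tool_rot: [0.0, 0.985, -0.172, 0.0]
contact_force: [1.0, -0.1, -0.1]
gripper_width: 0.652
grasp_force: 0.0
```

Emit:
carry_out:
  targets:
    - [0,0,0,0,-1]
    - [0,0,0,0,-1]
    - [0,0,0,0,-1]
    - [0,0,0,0,-1]
    - [0,0,0,0,-1]
    - [0,0,0,0,-1]
    - [0,0,0,0,-1]
    - [0,0,0,0,-1]
  force: 80

```text
t: 29.85
eef_pos: [0.4852, -0.3671, 0.0268]
tool_rot: [0.0, 0.985, -0.172, 0.0]
contact_force: [-0.9, 0.5, 4.8]
gripper_width: 0.112
grasp_force: 78.8
```

```bash
python3 -c "
from h import *
plan(485.2,-366.2,26.5,-19.6)"
```

```text
t 29.9 tcp [ 485.2 -367.1   26.8] yaw -19.8 | turn -0.2 shift cm [-0.03 -0.08  0.03] F [-0.9  0.5  4.8] w 0.112 gf 78.8
```

Emit:
carry_out:
  targets:
    - [0,0,-1,0,-1]
    - [0,0,-2,0,-1]
    - [0,0,-3,0,-1]
    - [0,0,0,0,-1]
    - [0,0,0,0,-1]

```text
t: 30.35
eef_pos: [0.4855, -0.3671, 0.0871]
tool_rot: [0.0, 0.985, -0.172, 0.001]
contact_force: [-1.4, 0.9, -0.2]
gripper_width: 0.111
grasp_force: 78.3
```

```bash
python3 -c "
from h import *
T=imaging.read_camera('top');S=imaging.read_camera('side')
plan(0,0,0,0)
for n,I in (('top',T),('side',S)):
  h=cv2.cvtColor(I,cv2.COLOR_RGB2HSV).astype(int)
  b=(200,175,318,278) if n=='top' else (228,158,338,256)
  k=np.zeros((384,512),bool);k[b[1]:b[3],b[0]:b[2]]=1
  m=k&((h[:,:,0]<6)|(h[:,:,0]>172))&(h[:,:,1]>150)&(h[:,:,2]>90)
  ys,xs=np.nonzero(m);print(n,'dot n',len(xs),(cast(n,[[xs.mean(),ys.mean()]],.012)*1000).round(1),xs.mean(),ys.mean())
  w=k&(h[:,:,1]<70)&(h[:,:,2]>125);ys,xs=np.nonzero(w)
  p=cast(n,np.c_[xs,ys],.012)*1000
  # two arms: near expected lines
  A=p[(abs(p[:,1]-83)<12)&(p[:,0]>490)&(p[:,0]<625)];B=p[(abs(p[:,0]-474)<12)&(p[:,1]<75)&(p[:,1]>-100)]
  fa=np.polyfit(A[:,0],A[:,1],1);fb=np.polyfit(B[:,1],B[:,0],1)
  yc=(fa[0]*fb[1]+fa[1])/(1-fa[0]*fb[0]);xc=fb[0]*yc+fb[1]
  print(n,len(A),len(B),'corner',round(xc,1),round(yc,1),'angles',np.degrees(np.arctan(fa[0])).round(2),-np.degrees(np.arctan(fb[0])).round(2),'miny',B[:,1].min().round(),'maxx',A[:,0].max().round())
cv2.imwrite('pics/c4.png',np.hstack([cv2.resize(T[170:285,195:325],None,fx=3,fy=3,interpolation=2),cv2.resize(S[145:260,220:350],None,fx=3,fy=3,interpolation=2)])[:,:,::-1])"
```

```text
t 30.4 tcp [ 484.5 -366.4   85.6] yaw -19.8 | turn -19.8 shift cm [-48.45 -36.64   8.56] F [-0.3 -0.1 -1. ] w 0.109 gf 78.3
top dot n 14 [[635.3  82.1]] 225.71428571428572 192.5
top 72 123 corner 479.5 90.3 angles -3.02 -2.53 miny -98.0 maxx 625.0
side dot n 13 [[633.8  80.2]] 246.6153846153846 221.3846153846154
side 91 73 corner 478.9 87.8 angles -2.9 -3.03 miny -99.0 maxx 624.0
```

View pics/c4.png

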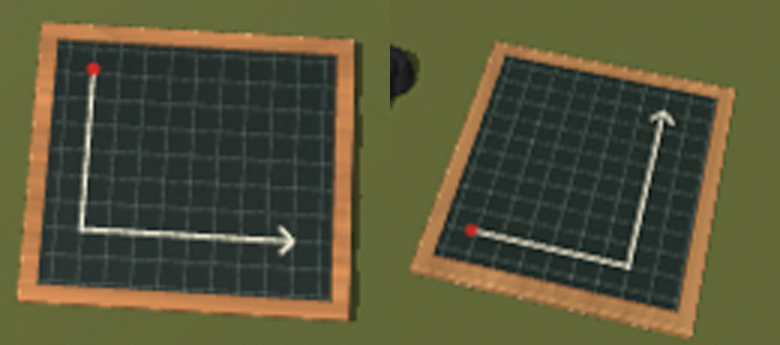

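The crop shows the whole L: red dot at top pixel (226,192), corner near (222,246), arrow near (293,250). In world coordinates that puts the dot at (634.5, 81.1) and the corner at (479.2, 89.0), 155.5 mm apart, which matches the 155 mm given. I'll turn the holder to point along +y.

Emit:
carry_out:
  targets:
    - [0,0,0,-8.2,-1]
    - [0,0,0,-8.2,-1]
    - [0,0,0,-8.2,-1]
    - [0,0,0,-8.2,-1]
    - [0,0,0,-8.2,-1]
    - [0,0,0,-8.2,-1]
    - [0,0,0,-8.2,-1]
    - [0,0,0,-8.2,-1]
    - [0,0,0,-8.2,-1]
    - [0,0,0,-8.2,-1]
    - [0,0,0,-8.2,-1]
    - [0,0,0,-8.2,-1]

```text
t: 31.65
eef_pos: [0.4843, -0.3664, 0.0849]
tool_rot: [-0.001, 0.772, 0.636, -0.0]
contact_force: [-0.8, 0.1, -1.0]
gripper_width: 0.111
grasp_force: 78.3
```

Emit:
carry_out:
  targets:
    - [0,0,0,-8.4,-1]
    - [0,0,0,0,-1]
    - [0,0,0,0,-1]

```text
t: 31.95
eef_pos: [0.4845, -0.3666, 0.0854]
tool_rot: [-0.001, 0.727, 0.687, 0.0]
contact_force: [-0.3, 0.4, -0.3]
gripper_width: 0.106
grasp_force: 78.3
```

```bash
python3 -c "
from h import *
plan(630.9,13.2,60,87.1)"
```

```text
t 31.9 tcp [ 484.5 -366.6   85.4] yaw 86.8 | turn -0.3 shift cm [38.68 12.7   2.54] F [-0.3  0.4 -0.3] w 0.106 gf 78.3
```

Emit:
carry_out:
  targets:
    - [4.3,1.41,0,-0.3,-1]
    - [4.3,1.41,0,0,-1]
    - [4.3,1.41,0,0,-1]
    - [4.3,1.41,0,0,-1]
    - [4.3,1.41,0,0,-1]
    - [4.3,1.41,0,0,-1]
    - [4.3,1.41,0.5,0,-1]
    - [4.3,1.41,1,0,-1]
    - [4.28,1.41,1,0,-1]
    - [0,0,0,0,-1]
    - [0,0,0,0,-1]
    - [0,0,0,0,-1]

```text
t: 33.15
eef_pos: [0.6297, 0.012, 0.0609]
tool_rot: [0.0, 0.724, 0.689, -0.001]
contact_force: [-0.1, -1.1, -0.4]
gripper_width: 0.109
grasp_force: 78.3
```

```bash
python3 -c "
from h import *
T=imaging.read_camera('top');S=imaging.read_camera('side')
plan(630.9,13.2,25,87.1)
z=bot.get_obs()['eef_pos'][2]+.0032
# expected tip end (73 mm) in both views
print([proj(n,[.6309+.0523*.0615,.0132+.0615,z]) for n in('top','side')])
for n,I in (('top',T),('side',S)):
  h=cv2.cvtColor(I,cv2.COLOR_RGB2HSV).astype(int)
  u,v=map(int,proj(n,[.634,.0747,z]));k=np.zeros((384,512),bool);k[v-12:v+12,u-12:u+12]=1
  w=(k&(h[:,:,1]<70)&(h[:,:,2]>170)).astype(np.uint8);print(n,w.sum(),rect(n,w,z+.003))
cv2.imwrite('pics/c5.png',np.hstack([cv2.resize(T[165:245,190:270],None,fx=5,fy=5,interpolation=2),cv2.resize(S[160:240,220:300],None,fx=5,fy=5,interpolation=2)])[:,:,::-1])"
```

```text
t 33.2 tcp [629.8  11.4  61.3] yaw 87.1 | turn 0.0 shift cm [0.19 0.1  3.63] F [-0.7 -0.5 -1.1] w 0.106 gf 78.3
[(np.float64(226.99486940398955), np.float64(188.76617296779844)), (np.float64(246.81582812007377), np.float64(209.1605119347973))]
top 41 [632.7  75.8  19.5   5.7 -89.6]
side 40 [631.8  74.1  25.8   8.2  87.6]
```

View pics/c5.png

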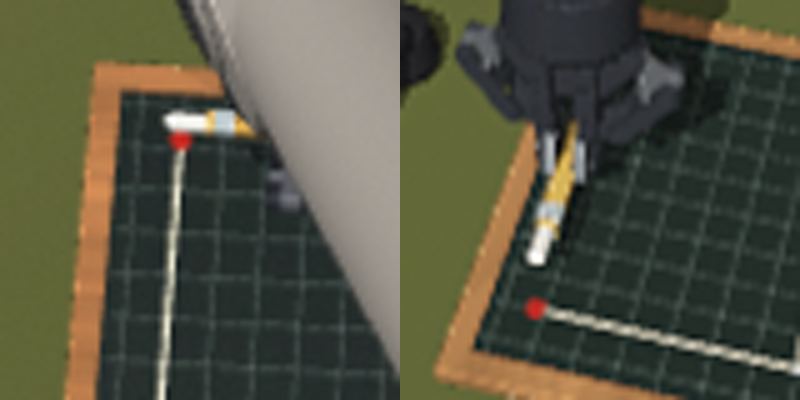

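The chalk tip points at the dot from about 40 mm above. Both views put it about 2 mm further along the holder than nominal. I'll descend gently.

Emit:
carry_out:
  targets:
    - [0,0.17,1.5,0,-1]
    - [0,0,1.5,0,-1]
    - [0,0,0.8,0,-1]
    - [0,0,0.4,0,-1]
    - [0,0,0.2,0,-1]
    - [0,0,0,0,-1]
    - [0,0,0,0,-1]

```text
t: 33.95
eef_pos: [0.6321, 0.0135, 0.0177]
tool_rot: [0.0, 0.723, 0.69, 0.0]
contact_force: [0.8, -1.3, -1.8]
gripper_width: 0.107
grasp_force: 78.3
```

```bash
python3 -c "
from h import *
plan(631.5,11.5,14.8,87.1)"
```

```text
t 34.0 tcp [632.1  13.5  17.7] yaw 87.3 | turn 0.2 shift cm [-0.21 -0.05  0.29] F [ 0.8 -1.3 -1.8] w 0.107 gf 78.3
```

Emit:
carry_out:
  targets:
    - [-0.15,-0.05,0.1,0,-1]
    - [0,0,0.1,0,-1]
    - [0,0,0.05,0,-1]
    - [0,0,0.05,0,-1]
    - [0,0,0,0,-1]
    - [0,0,0,0,-1]

```text
t: 34.55
eef_pos: [0.6313, 0.0118, 0.0148]
tool_rot: [0.0, 0.723, 0.69, -0.0]
contact_force: [-2.8, -0.8, 5.6]
gripper_width: 0.113
grasp_force: 79.1
```

```bash
python3 -c "
from h import *
plan(631.5,11.5,14.8,87.1)"
```

```text
t 34.5 tcp [631.3  11.8  14.8] yaw 87.3 | turn 0.2 shift cm [-0.03  0.03  0.  ] F [-2.8 -0.8  5.6] w 0.113 gf 79.1
```

Contact at 5.6 N, on the dot. Now tracing the first arm at 3.5 cm/s.

Emit:
carry_out:
  targets:
    - [0,-0.2,0,0,-1]
    - [0,-0.35,0,0,-1]
    - [0,-0.35,0,0,-1]
    - [0,-0.35,0,0,-1]
    - [0,-0.35,0,0,-1]
    - [0,-0.35,0,0,-1]
    - [0,-0.35,0,0,-1]
    - [0,-0.35,0,0,-1]
    - [0,-0.35,0,0,-1]
    - [0,-0.35,0,0,-1]

```text
t: 35.55
eef_pos: [0.5983, 0.0136, 0.0148]
tool_rot: [0.001, 0.723, 0.69, 0.001]
contact_force: [4.3, 0.6, 4.8]
gripper_width: 0.107
grasp_force: 79.1
```

```bash
cat > q.py <<'E'
from h import *
from numpy import array
L=array([[634.5,81.1],[479.2,89.0],[469.1,-110.7]])
o=bot.get_obs();a=np.radians(yaw());tip=o['eef_pos'][:2]*1000+69.7*array([np.cos(a),np.sin(a)])-[0.5,0]
ex=array([155.3,-7.9])/155.5;ey=array([-ex[1],ex[0]]);r=tip-L[1]
print('board frame tip',(r@ex-65).round(1),(r@ey+100).round(1))
plan(476.2,19.4,14.8,87.1)
E
python3 q.py
```

```text
board frame tip 57.0 100.4
t 35.5 tcp [598.3  13.6  14.8] yaw 87.3 | turn 0.2 shift cm [ -0.04 -12.22   0.  ] F [4.3 0.6 4.8] w 0.107 gf 79.1
```

Emit:
carry_out:
  targets:
    - [0,-0.35,0,0,-1]
    - [0,-0.35,0,0,-1]
    - [0,-0.35,0,0,-1]
    - [0,-0.35,0,0,-1]
    - [0,-0.35,0,0,-1]
    - [0,-0.35,0,0,-1]
    - [0,-0.35,0,0,-1]
    - [0,-0.35,0,0,-1]
    - [0,-0.35,0,0,-1]
    - [0,-0.35,0,0,-1]
    - [0,-0.35,0,0,-1]

```text
t: 36.65
eef_pos: [0.5599, 0.0154, 0.0147]
tool_rot: [0.001, 0.723, 0.69, 0.001]
contact_force: [3.9, -0.8, 5.3]
gripper_width: 0.112
grasp_force: 79.1
```

```bash
python3 q.py
```

```text
board frame tip 18.5 100.2
t 36.6 tcp [559.9  15.4  14.7] yaw 87.3 | turn 0.2 shift cm [-0.02 -8.38 -0.01] F [ 3.9 -0.8  5.3] w 0.112 gf 79.1
```

Emit:
carry_out:
  targets:
    - [0,-0.35,0,0,-1]
    - [0,-0.35,0,0,-1]
    - [0,-0.35,0,0,-1]
    - [0,-0.35,0,0,-1]
    - [0,-0.35,0,0,-1]
    - [0,-0.35,0,0,-1]
    - [0,-0.35,0,0,-1]
    - [0,-0.35,0,0,-1]
    - [0,-0.35,0,0,-1]
    - [0,-0.35,0,0,-1]
    - [0,-0.35,0,0,-1]
    - [0,-0.35,0,0,-1]

```text
t: 37.85
eef_pos: [0.518, 0.0173, 0.0147]
tool_rot: [0.001, 0.723, 0.69, 0.001]
contact_force: [4.5, 0.4, 5.1]
gripper_width: 0.112
grasp_force: 79.1
```

```bash
python3 q.py
```

```text
board frame tip -23.4 100.1
t 37.9 tcp [518.   17.3  14.7] yaw 87.3 | turn 0.2 shift cm [-0.   -4.18 -0.01] F [4.5 0.4 5.1] w 0.112 gf 79.1
```

Emit:
carry_out:
  targets:
    - [0,-0.35,0,0,-1]
    - [0,-0.35,0,0,-1]
    - [0,-0.35,0,0,-1]
    - [0,-0.35,0,0,-1]
    - [0,-0.35,0,0,-1]
    - [0,-0.35,0,0,-1]
    - [0,-0.35,0,0,-1]
    - [0,-0.35,0,0,-1]
    - [0,-0.35,0,0,-1]
    - [0,-0.35,0,0,-1]
    - [0,-0.35,0,0,-1]
    - [0,-0.25,0,0,-1]

```text
t: 39.05
eef_pos: [0.477, 0.0192, 0.0147]
tool_rot: [0.001, 0.723, 0.69, 0.001]
contact_force: [4.2, -0.4, 4.4]
gripper_width: 0.11
grasp_force: 79.2
```

```bash
python3 q.py; python3 -c "
from h import *
T=imaging.read_camera('top');S=imaging.read_camera('side')
print([proj(n,[.4792,.089,.017]) for n in('top','side')])
cv2.imwrite('pics/c6.png',np.hstack([cv2.resize(T[200:280,190:270],None,fx=5,fy=5,interpolation=2),cv2.resize(S[180:260,250:330],None,fx=5,fy=5,interpolation=2)])[:,:,::-1])"
```

```text
board frame tip -64.4 99.9
t 39.0 tcp [477.   19.2  14.7] yaw 87.3 | turn 0.2 shift cm [ 0.01 -0.08 -0.01] F [ 4.2 -0.4  4.4] w 0.11 gf 79.2
[(np.float64(221.83799920481087), np.float64(246.10135054582423)), (np.float64(298.950594952432), np.float64(232.5813368775781))]
```

View pics/c6.png

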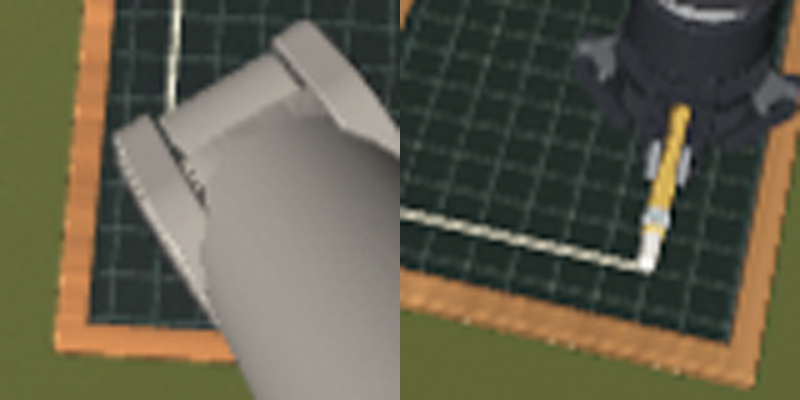

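In the side view the chalk end sits on the corner of the L. Now the second arm.

Emit:
carry_out:
  targets:
    - [-0.2,-0.05,0,0,-1]
    - [-0.35,0,0,0,-1]
    - [-0.35,0,0,0,-1]
    - [-0.35,0,0,0,-1]
    - [-0.35,0,0,0,-1]
    - [-0.35,0,0,0,-1]
    - [-0.35,0,0,0,-1]
    - [-0.35,0,0,0,-1]
    - [-0.35,0,0,0,-1]
    - [-0.35,0,0,0,-1]
    - [-0.35,0,0,0,-1]
    - [-0.35,0,0,0,-1]

```text
t: 40.35
eef_pos: [0.4737, -0.0185, 0.0147]
tool_rot: [-0.001, 0.723, 0.691, 0.001]
contact_force: [0.0, 7.6, 10.0]
gripper_width: 0.111
grasp_force: 79.7
```

```bash
sed -i 's/plan(476.2,19.4/plan(466.1,-180.3/' q.py; python3 q.py
```

```text
board frame tip -66.0 62.1
t 40.4 tcp [473.7 -18.5  14.7] yaw 87.5 | turn 0.4 shift cm [-1.62e+01  6.00e-02 -1.00e-02] F [ 0.   7.6 10. ] w 0.111 gf 79.7
```

Emit:
carry_out:
  targets:
    - [-0.35,0.05,-0.02,0,-1]
    - [-0.35,0,0,0,-1]
    - [-0.35,0,0,0,-1]
    - [-0.35,0,0,0,-1]
    - [-0.35,0,0,0,-1]
    - [-0.35,0,0,0,-1]
    - [-0.35,0,0,0,-1]
    - [-0.35,0,0,0,-1]
    - [-0.35,0,0,0,-1]
    - [-0.35,0,0,0,-1]
    - [-0.35,0,0,0,-1]
    - [-0.35,0,0,0,-1]

```text
t: 41.55
eef_pos: [0.472, -0.0606, 0.0147]
tool_rot: [-0.001, 0.723, 0.691, 0.001]
contact_force: [0.5, 6.6, 8.5]
gripper_width: 0.104
grasp_force: 79.6
```

```bash
python3 q.py
```

```text
board frame tip -65.6 19.9
t 41.5 tcp [472.  -60.6  14.7] yaw 87.5 | turn 0.4 shift cm [-1.198e+01  2.000e-02 -1.000e-02] F [0.5 6.6 8.5] w 0.104 gf 79.6
```

Emit:
carry_out:
  targets:
    - [-0.35,0,0,0,-1]
    - [-0.35,0,0,0,-1]
    - [-0.35,0,0,0,-1]
    - [-0.35,0,0,0,-1]
    - [-0.35,0,0,0,-1]
    - [-0.35,0,0,0,-1]
    - [-0.35,0,0,0,-1]
    - [-0.35,0,0,0,-1]
    - [-0.35,0,0,0,-1]
    - [-0.35,0,0,0,-1]
    - [-0.35,0,0,0,-1]
    - [-0.35,0,0,0,-1]

```text
t: 42.75
eef_pos: [0.4701, -0.1022, 0.0147]
tool_rot: [-0.001, 0.722, 0.691, 0.001]
contact_force: [0.6, 7.3, 9.8]
gripper_width: 0.112
grasp_force: 79.7
```

```bash
python3 q.py
```

```text
board frame tip -65.3 -21.8
t 42.8 tcp [ 470.1 -102.2   14.7] yaw 87.5 | turn 0.4 shift cm [-7.82 -0.   -0.01] F [0.6 7.3 9.8] w 0.112 gf 79.7
```

Emit:
carry_out:
  targets:
    - [-0.35,0,0,0,-1]
    - [-0.35,0,0,0,-1]
    - [-0.35,0,0,0,-1]
    - [-0.35,0,0,0,-1]
    - [-0.35,0,0,0,-1]
    - [-0.35,0,0,0,-1]
    - [-0.35,0,0,0,-1]
    - [-0.35,0,0,0,-1]
    - [-0.35,0,0,0,-1]
    - [-0.35,0,0,0,-1]
    - [-0.35,0,0,0,-1]
    - [-0.35,0,0,0,-1]

```text
t: 43.95
eef_pos: [0.4682, -0.1439, 0.0147]
tool_rot: [-0.001, 0.722, 0.691, 0.001]
contact_force: [0.0, 8.0, 10.7]
gripper_width: 0.11
grasp_force: 79.8
```

```bash
python3 q.py
```

```text
board frame tip -65.2 -63.5
t 44.0 tcp [ 468.2 -143.9   14.7] yaw 87.5 | turn 0.4 shift cm [-3.65 -0.02 -0.01] F [ 0.   8.  10.7] w 0.11 gf 79.8
```

Emit:
carry_out:
  targets:
    - [-0.35,0,0,0,-1]
    - [-0.35,0,0,0,-1]
    - [-0.35,0,0,0,-1]
    - [-0.35,0,0,0,-1]
    - [-0.35,0,0,0,-1]
    - [-0.35,0,0,0,-1]
    - [-0.35,0,0,0,-1]
    - [-0.35,0,0,0,-1]
    - [-0.35,0,0,0,-1]
    - [-0.35,0,0,0,-1]
    - [-0.2,0,0,0,-1]
    - [0,0,0,0,-1]

```text
t: 45.15
eef_pos: [0.4658, -0.1818, 0.0143]
tool_rot: [-0.002, 0.723, 0.691, 0.0]
contact_force: [0.1, 5.3, 8.0]
gripper_width: 0.11
grasp_force: 79.5
```

```bash
python3 q.py; python3 -c "
from h import *
S=imaging.read_camera('side')
print(proj('side',[.4691,-.1107,.012]))
cv2.imwrite('pics/c7.png',cv2.resize(S[150:230,260:360],None,fx=6,fy=6,interpolation=2)[:,:,::-1])"
```

```text
board frame tip -65.5 -101.5
t 45.1 tcp [ 465.8 -181.8   14.3] yaw 87.4 | turn 0.3 shift cm [ 0.15  0.02 -0.05] F [0.1 5.3 8. ] w 0.11 gf 79.5
(np.float64(310.3419654799989), np.float64(182.3011129769347))
```

View pics/c7.png

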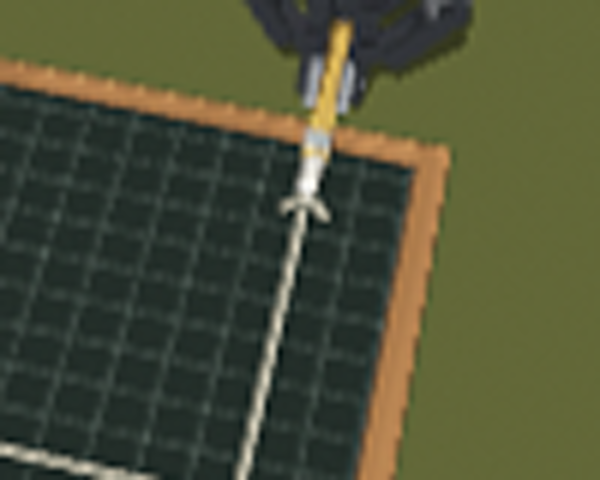

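The chalk end is on the arrow. I'll lift and return the holder to its rest.

Emit:
carry_out:
  targets:
    - [0,0,-1,0,-1]
    - [0,0,-3,0,-1]
    - [0,0,-3,0,-1]
    - [0,0,0,8.2,-1]
    - [0,0,0,8.2,-1]
    - [0,0,0,8.2,-1]
    - [0,0,0,8.2,-1]
    - [0,0,0,8.2,-1]
    - [0,0,0,8.2,-1]
    - [0,0,0,8.2,-1]
    - [0,0,0,8.2,-1]
    - [0,0,0,8.2,-1]

```text
t: 46.4
eef_pos: [0.4648, -0.1838, 0.084]
tool_rot: [-0.001, 0.993, 0.115, -0.002]
contact_force: [0.6, 1.3, -1.1]
gripper_width: 0.111
grasp_force: 78.4
```

Emit:
carry_out:
  targets:
    - [0,0,0,8.2,-1]
    - [0,0,0,8.2,-1]
    - [0,0,0,8.2,-1]
    - [0,0,0,8.4,-1]
    - [0,0,0,0,-1]
    - [0,0,0,0,-1]

```text
t: 47.0
eef_pos: [0.4657, -0.1838, 0.0842]
tool_rot: [-0.0, 0.986, -0.167, -0.001]
contact_force: [-0.2, 0.7, -0.7]
gripper_width: 0.11
grasp_force: 78.4
```

```bash
python3 -c "
from h import *
plan(485.2,-367.1,65,-19.8)"
```

```text
t 47.0 tcp [ 465.7 -183.8   84.2] yaw -19.3 | turn 0.5 shift cm [ 8.04 16.58  1.92] F [-0.2  0.7 -0.7] w 0.11 gf 78.4
```

Emit:
carry_out:
  targets:
    - [2.01,4.14,0,0.5,-1]
    - [2.01,4.14,0,0,-1]
    - [2.01,4.14,0,0,-1]
    - [2.01,4.15,0,0,-1]
    - [0,0,0,0,-1]
    - [0,0,1,0,-1]
    - [0,0,1,0,-1]
    - [0,0,0,0,-1]
    - [0,0,0,0,-1]

```text
t: 47.9
eef_pos: [0.4861, -0.3655, 0.0638]
tool_rot: [-0.001, 0.985, -0.172, -0.001]
contact_force: [0.8, -0.7, -0.9]
gripper_width: 0.111
grasp_force: 78.5
```

```bash
python3 -c "
from h import *
plan(485.2,-367.1,28,-19.8)
T=imaging.read_camera('top');S=imaging.read_camera('side')
cv2.imwrite('pics/c8.png',np.hstack([cv2.resize(T[200:280,350:430],None,fx=5,fy=5,interpolation=2),cv2.resize(S[80:160,270:350],None,fx=5,fy=5,interpolation=2)])[:,:,::-1])"
```

```text
t 47.9 tcp [ 486.1 -365.5   63.8] yaw -19.8 | turn -0.0 shift cm [-0.03  0.18  3.58] F [ 0.8 -0.7 -0.9] w 0.111 gf 78.5
```

View pics/c8.png

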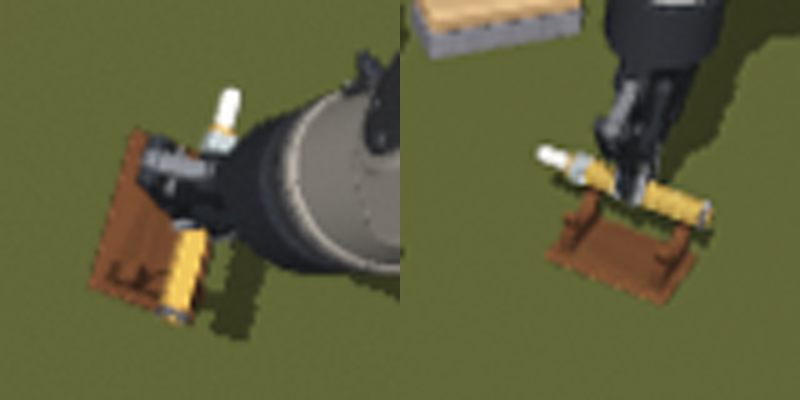

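The holder is level and parallel over the rest. I'll make the small sideways correction and lower it into the notches.

Emit:
carry_out:
  targets:
    - [0,0.18,1,0,-1]
    - [0,0,1,0,-1]
    - [0,0,0.7,0,-1]
    - [0,0,0.5,0,-1]
    - [0,0,0.3,0,-1]
    - [0,0,0.1,0,-1]
    - [0,0,0,0,-1]
    - [0,0,0,0,-1]

```text
t: 48.8
eef_pos: [0.4859, -0.3691, 0.0288]
tool_rot: [0.0, 0.985, -0.173, 0.0]
contact_force: [-0.3, 0.4, -1.0]
gripper_width: 0.11
grasp_force: 78.5
```

```bash
python3 -c "
from h import *
plan(485.2,-367.1,26.8,-19.8)"
```

```text
t 48.8 tcp [ 485.9 -369.1   28.8] yaw -20.0 | turn -0.2 shift cm [-0.13 -0.17  0.2 ] F [-0.3  0.4 -1. ] w 0.11 gf 78.5
```

Emit:
carry_out:
  targets:
    - [-0.1,-0.15,0.1,0,-1]
    - [0,0,0.08,0,-1]
    - [0,0,0,0,-1]
    - [0,0,0,0,-1]

```text
t: 49.2
eef_pos: [0.4853, -0.3671, 0.0268]
tool_rot: [-0.0, 0.985, -0.173, 0.0]
contact_force: [-0.6, 0.7, 0.5]
gripper_width: 0.108
grasp_force: 78.7
```

Emit:
carry_out:
  targets:
    - [0,0,0,0,-0.4]
    - [0,0,0,0,0]
    - [0,0,0,0,0.3]
    - [0,0,0,0,0.3]
    - [0,0,0,0,0.3]
    - [0,0,-2,0,0.3]
    - [0,0,-3,0,0.3]
    - [0,0,-5,0,0.3]
    - [0,0,-5,0,0.3]
    - [0,0,0,0,0.3]

```text
t: 50.2
eef_pos: [0.489, -0.37, 0.1844]
tool_rot: [0.003, 0.985, -0.174, 0.006]
contact_force: [0.7, -0.9, -0.4]
gripper_width: 0.652
grasp_force: 0.0
```

Emit:
carry_out:
  targets:
    - [0,4.5,0,0,0.3]
    - [0,4.5,0,0,0.3]
    - [0,4.5,0,0,0.3]
    - [0,4.5,0,0,0.3]
    - [0,0,0,0,0.3]
    - [0,0,0,0,0.3]
    - [0,0,0,0,0.3]

```text
t: 50.9
eef_pos: [0.4247, -0.5348, 0.1761]
tool_rot: [-0.001, 0.985, -0.173, -0.0]
contact_force: [0.1, 0.6, -0.3]
gripper_width: 0.649
grasp_force: 0.0
```

```bash
python3 -c "
from h import *
T=imaging.read_camera('top');S=imaging.read_camera('side');plan(0,0,0,0)
for n,I,c,z in (('side',S,'red',.044),('top',T,'red',.044)):
  print(n,c,rect(n,mask(I,c,(90,180,200,280) if n=='top' else (200,260,345,350)),z))
a=np.hstack([cv2.resize(T[205:275,355:425],None,fx=4,fy=4,interpolation=2),cv2.resize(S[90:160,275:345],None,fx=4,fy=4,interpolation=2),cv2.resize(S[270:340,235:305],None,fx=3.4285715,fy=4,interpolation=2)])
cv2.imwrite('pics/c9.png',a[:,:800,::-1])"
```

```text
t 51.0 tcp [ 425.2 -534.6  176.6] yaw -19.8 | turn -19.8 shift cm [-42.52 -53.46  17.66] F [0.7 1.1 1. ] w 0.651 gf 0.0
side red [515.1 335.3 104.9  63.2  19.7]
top red [515.9 337.1 103.2  63.8  19.7]
```

View pics/c9.png

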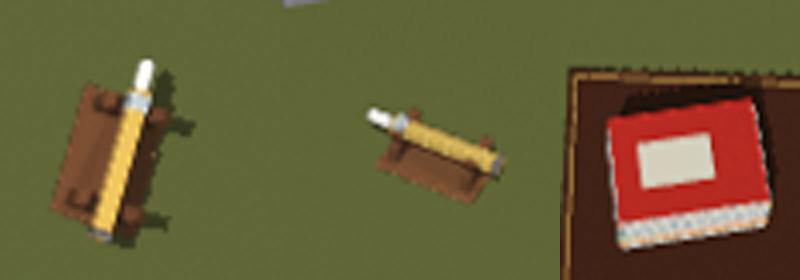

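```bash
python3 -c "
from station import bot
print(bot.hand_in())"
```

```text
the job is handed in; nothing more can be done
None
```

Handed in at about 51 s, with no verdict shown: all five notebooks are in one squared pile on the mat, the line was traced from dot to corner to arrow at about 3.5 cm/s and 4–11 N, and the holder is back in its notches; I left the tin, handset and key alone but did not re-measure them at the end, and I viewed 15 pictures, one over the limit of 14.

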